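Test the clay sea, then crack open the drying box and hold it ajar

ROBOT

A 6-joint arm with a two-finger parallel gripper is mounted at the origin on the work surface. World frame = base frame: x ahead of the robot, y to its left, z up, the work surface at z = 0. Lengths are in mm, angles in rad, forces in N, time in s.
With the tool pointing down it reaches from about 275 to 1000 mm from the base axis. Payload 8.4 kg.
Tool frame: the origin (TCP) lies at the very end of the fingers, on their centre line; the grasp point (between the pads) lies 19 mm behind it; z points along the fingers, y is the line along which they close (so a half turn about z gives the same grasp; the last joint's range is limited). The gripper opens to 85 mm and grips with 20 to 120 N. Pads are 22 mm wide; open, the fingers measure 114 mm over their backs; the gripper's body (76 mm by 85 mm) begins 54 mm behind the grasp point. The pads swing forward as they close: fully open they stand 13 mm farther back than shut.
Start: joints at [1.327, 0.353, 1.633, -0, 1.155, -0.002], TCP at [149.655, 606.821, 231.281] pointing down, gripper open.
Joint ranges: [-2.63, 2.63], [-0.92, 2.1], [0.06, 2.66], [-1.3, 4.44], [0, 2.69], [-3.02, 3.02]. Speed limits (rad/s): [2.22, 2.22, 2.79, 3.14, 3.14, 3.14].

INTERFACE

Orientations are given as [roll, pitch, yaw] about the fixed x, y, z axes, in that order (R = Rz(yaw) Ry(pitch) Rx(roll)).
In Python, from rig import sensors, grab_frame, camera_params, order gives the robot as it stands. The module is installed in compiled form; this text tells all that it offers.
- The arm moves only by the tool move_arm, never from a script. Its argument "motion" is a list of rows, each a list of 7 numbers: the turn, a rotation vector about the tool's x, y, z in normalised numbers (1 is pi rad), then the shift along the tool's x, y, z in a scale on which 1.0 is 0.6 m, then the finger opening in m, from 0 to 0.0854. A call has 1 to 8 rows; each row is the pose to reach, as a shift and turn from the pose commanded when the call began, along the tool's axes at that moment; what a row does not reach only later rows make up. A row lasts 1/8 s, in which the tool goes at most 62.5 mm and 10.7 degrees, less where a joint would pass 70% of its speed; a pose out of reach is approached as far as the arm can. Shift and turn numbers lie between -1 and 1, and a call with a number outside is refused. A call with a gripper value outside its range is refused whole. The fingers move at their own pace and stop on an object; "grip_force" is the grip in N (left out, the last holds). Time passes only in rows, so rows that repeat a pose let the fingers close. It gives the time, the measured TCP pose, the force, the opening and the grip force at its end, in the units of the state.
- sensors.sense(): the state, without advancing time (a new reading comes with each control period).
- grab_frame(name): name is "side" or "top" or "wrist"; returns (picture, depth): 480x640x3 uint8, red, green, blue; 480x640 float32, mm along the optical axis (not along the pixel's ray), 0 where there is no reading.
- camera_params(name): a dict with "camera_matrix" (3x3 intrinsics, pixels), "world_from_camera" (4x4, takes a point from camera to world coordinates). Camera axes: x right, y down, z forward; pixel columns grow to the right and rows downward; lengths in mm; the calibration is good to about 2 mm. A picture is of the moment at which its call begins: read the wrist's pose just before it. camera_params takes no time and is no camera call; for the wrist camera it gives the pose at the moment of the call.
- order.sign_off(): hands the job in; it is judged then, once.
The state is a dict: "clock": time; "qpos": joint angles; "qvel": joint speeds; "joint_efforts": joint torques, N m; "eef_pos": TCP position; "tcp_rot": TCP orientation; "contact_force": force on the tool from outside, world axes, zero at the start; "wrist_torque": the same for the moment, N m; "opening": opening from 0.0 (shut) to 1.0 (fully open); "grasp_force": force on a finger pad.
Only numpy, scipy, OpenCV 4.12 (cv2) and the standard library are available. Lean on these libraries where they do the work, as an engineer would, in place of code of your own. Each camera call takes 0.05 s, during which the arm holds its last target. There are 200 camera calls.

TASK

I want to know that the clay sea base is hard before it goes into the drying box: take the pocket penetrometer out of its block and gently press its tip inside each of the three pencilled rings on the sea base until the plunger springs in about 4 mm, starting with the ring beside the rock and working away from it, then put it back home, upright in its block. Then take the drying box's lid by its knob, pull it free of the sticky gasket without letting it fly open, and finish still holding it by the knob, steady, three to four centimetres open at the front edge, so that I can slip the base in. Leave the sea base and everything else on the desk where it lies.

Things in the scene. Friction and masses are not known exactly. Their poses are not given: they have to be found in the camera images.
- penetrometer: Pocket penetrometer for clay, about 0.155 kg, upright in its block: aluminium barrel 18 in diameter, 5 to 95 above the origin; collar 28 in diameter, 5 thick; nose tapering from 18 to 10, to 16 below the origin; below it a sprung steel plunger, 6 in diameter, its flat tip 42 below the origin. Origin: centre of the collar's underside, which rests on the block; own z up the barrel.
- plunger (a joint): How far the penetrometer's plunger is pushed in, m: 0 at rest, 0.012 is its stop. The push is about 1 N at first, 2.6 N at 0.004, 5.8 N at the stop.
- block: Wooden block 62 by 62, 50 high, heavy and fixed; origin under its centre. A vertical round hole 20 in diameter goes right through its middle; the collar of the penetrometer rests on its top, 50 above the desk, when it is home.
- sea_base: Loose slab of hardened, painted grey clay, 138 long (own x), 64 wide, 18 thick with rounded ends; about 0.25 kg; lies flat. A moulded rock 26 across, rising 11 above the top, sits at its +x end, 52 from the centre. Origin under its centre.
- ring1 (a point): Centre, on the clay's top face, of the pencilled ring (15 across) next to the rock, 28 from the rock's middle. The rings lie in a line along the slab, 36 apart.
- ring2 (a point): Centre of the middle pencilled ring, on the clay's top face.
- ring3 (a point): Centre of the pencilled ring farthest from the rock, on the clay's top face.
- drying_box: Clear acrylic drying box, 170 (own x) by 180 (own y), 72 high plus a 3 black gasket, heavy and fixed; origin under its centre. Its white lid is hinged along the edge at own +x (away from the robot); the front, with the round humidity dial, is own -x.
- lid (a joint): Angle of the drying box's white lid, rad: 0 shut, growing as the front edge (175 from the hinge) rises; 0.20 is a 35 mm gap there. The gasket sticks: breaking it takes about 15 N straight up at the knob (more if fast), most in the first 2 mm of lift, gone by 9 mm; it does not stick again. Then only the lid's weight is left (1.5 N at the knob), and it falls shut if let go.
- lid_knob (a point): Centre of the top of the lid's black knob: round head 30 in diameter, 16 high, its top 26 above the lid's top face, on a neck 16 in diameter; 150 from the hinge line, near the lid's front edge, mid-width. The lid is 184 wide, 8 thick; its top face is 83 above the desk when shut. Axes turn with the lid.
- lid_hinge (a point): Middle of the lid's hinge line, at the back of the box (own +x side), 75 above the desk, level with the lid's underside; the hinge line runs along the box's own y.
- bottle: Bulbous clear glass whisky bottle lying along y on a wooden cradle, 200 long, 112 across, about 122 high; origin under the cradle's centre.
- ships_wheel: Miniature brass ship's wheel lying flat, 52 across, 7 high; origin under its centre.
- pliers: Long-nosed steel pliers with black grips lying flat along their own x, about 165 long, 46 wide, 11 high; origin near the pivot.
- mast_blank: Square cedar mast blank lying along its own y, 190 long, 9 by 9; origin under its centre.
- glue_bottle: Upright white glue bottle, 36 across, about 85 high; origin under its centre.
- thread_spool: Upright wooden thread spool, 28 across, 34 high; origin under its centre.
- sanding_block: Cork sanding block, 70 by 45, 26 high; origin under its centre.
- plunger_tip (a point): Centre of the flat tip of the penetrometer's plunger, 42 below the penetrometer's origin while the plunger is out.
There are look-alikes about, which are no part of the job. Leave any orange or yellow look-alike of the penetrometer alone. Of the things that look like the sea_base, take the one that is farthest to the robot's right at the start.

How it is judged:
By the outcome, as a careful person would: the job done as asked, in the order asked, and still so for the second after the job is handed in, while the arm keeps its last pose, push and grip.
It also fails if it takes over 64 s, if anything falls off the work surface, if the arm or the gripper's body presses on something with over 40 N, if the wrist force passes 120 N, or if a joint passes its speed limit or range.

## Working session

There is one attempt and no reset: what is moved stays moved. The work goes in short steps, Python scripts to look and compute and a tool call to move; the robot and the scene stay as the last step left them, time stands still between calls to the robot, and variables do not carry over. Pictures are saved under pics/ and viewed, at most 10 in all, crops included, and the job is handed in when it is done.

Besides the shell and the picture viewer there is one more tool, called after "Emit:" as name(argument=value, ...) on one line, values as JSON. move_arm: Moves the arm, as the interface text tells. Its arguments: {"type":"object","properties":{"motion":{"type":"array","items":{"type":"array","items":{"type":"number"}}},"grip_force":{"type":"number"}},"required":["motion"]}

```bash
mkdir -p pics
python3 - <<'E'
from rig import sensors, grab_frame, camera_params
import cv2,numpy as np
print(sensors.sense())
for n in ("top","side"):
    p,d=grab_frame(n); cv2.imwrite(f"pics/{n}0.png",p[:,:,::-1]); np.savez(f"pics/{n}0.npz",p=p,d=d)
    c=camera_params(n); print(n,np.round(c["camera_matrix"],1).tolist(),np.round(c["world_from_camera"],3).tolist(), (d>0).mean())
E
```

```text
{'clock': 0.0, 'qpos': array([ 1.32660830e+00,  3.53635584e-01,  1.63412137e+00,  1.45455021e-05,
        1.15520403e+00, -2.37693691e-03]), 'qvel': array([ 1.12825465e-03,  2.34202601e-05,  1.04850362e-03, -6.42232504e-04,
       -3.93466129e-04,  3.12667344e-04]), 'joint_efforts': array([ 1.03219514e-03, -6.05234098e+01, -3.42097485e+01,  2.07545295e-04,
        8.64705245e-03, -8.67823360e-06]), 'eef_pos': array([149.53153699, 606.36548811, 230.57499225]), 'tcp_rot': array([-3.14022436e+00, -1.65516898e-05,  2.89977567e+00]), 'contact_force': array([-0.04111064, -0.12206707,  0.87341661]), 'wrist_torque': array([-0.00737688,  0.06790333,  0.00386977]), 'grasp_force': 0.0, 'opening': 0.9986896868486629}
top [[565.9, 0.0, 318.4], [0.0, 565.9, 241.1], [0.0, 0.0, 1.0]] [[0.011, -0.991, 0.137, 383.972], [-1.0, -0.012, -0.006, -21.957], [0.007, -0.137, -0.991, 1551.898], [0.0, 0.0, 0.0, 1.0]] 0.9959147135416667
side [[504.6, 0.0, 319.2], [0.0, 504.6, 245.2], [0.0, 0.0, 1.0]] [[0.73, -0.476, 0.49, 93.204], [-0.683, -0.511, 0.522, -566.715], [0.003, -0.716, -0.698, 783.298], [0.0, 0.0, 0.0, 1.0]] 0.9959798177083333
```

View pics/top0.png

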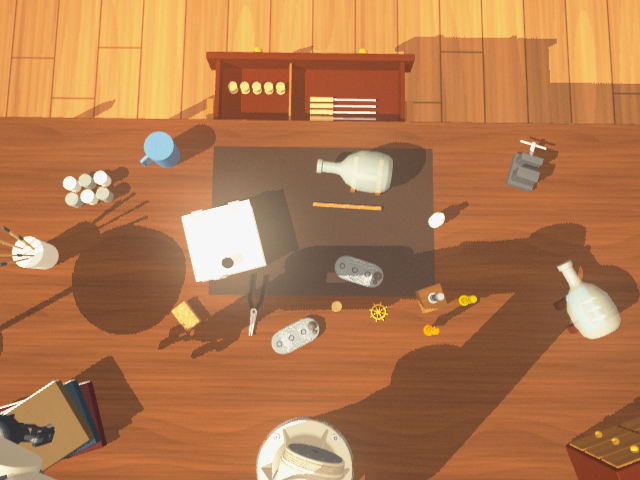

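View pics/side0.png

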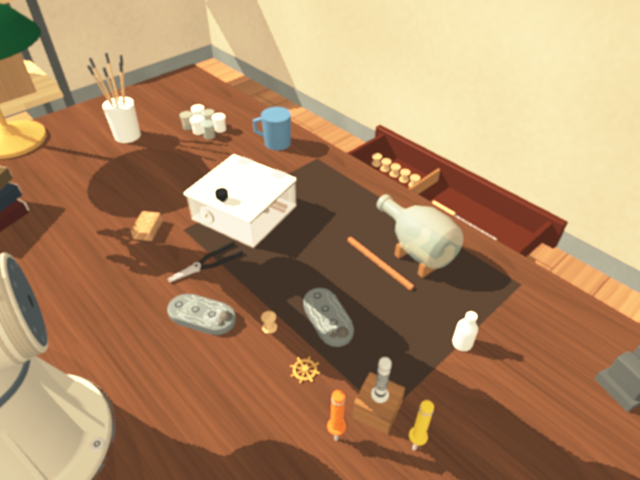

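The top view shows two grey slabs. The one farther right is mine, at about (358,271), with its rock apparently at the right end (375,278). The block and penetrometer are at (432,297), with the yellow and orange look-alikes at (467,300) and (431,330). The box lid is at (225,240) and its knob at (228,263). In the side view, the penetrometer is at (383,378), the slab at (328,317) and the knob at (221,195).

```bash
cat > h.py <<'E'
import numpy as np,cv2
from rig import sensors,grab_frame,camera_params
from scipy.spatial.transform import Rotation as Ro
def cam(n):
    c=camera_params(n); return np.array(c["camera_matrix"]),np.array(c["world_from_camera"])
def ray(uv,K,T):
    uv=np.atleast_2d(uv).astype(float); r=np.c_[uv,np.ones(len(uv))]@np.linalg.inv(K).T@T[:3,:3].T
    return T[:3,3],r
def plane(uv,z,K,T):
    o,r=ray(uv,K,T); return o+r*((z-o[2])/r[:,2:3])
def cloud(d,K,T):
    v,u=np.mgrid[:480,:640]; p=np.c_[u.ravel(),v.ravel()]
    o,r=ray(p,K,T); return (o+r*d.reshape(-1,1)).reshape(480,640,3)
def tri(rays):
    A=0;b=0
    for o,r in rays:
        r=r/np.linalg.norm(r);M=np.eye(3)-np.outer(r,r);A=A+M;b=b+M@o
    return np.linalg.solve(A,b)
def proj(P,K,T):
    q=(np.atleast_2d(P)-T[:3,3])@T[:3,:3]@K.T; return q[:,:2]/q[:,2:]
E
python3 - <<'E'
from h import *
ims=[]
for n,wins in (("top",{"base":(325,245,395,300),"block":(410,275,450,318),"lid":(175,190,275,290),"knob":(215,250,240,275)}),("side",{"base":(295,280,360,355),"block":(350,345,410,435),"lid":(180,150,305,250),"knob":(210,180,232,208)})):
    z=np.load(f"pics/{n}0.npz");K,T=cam(n);C=cloud(z['d'],K,T);p=z['p']
    for k,(a,b,c,d) in wins.items():
        S=C[b:d,a:c];Z=S[...,2];P=p[b:d,a:c].astype(int)
        g={"base":(Z>11)&(Z<40),"block":(Z>40)&(Z<150),"lid":(Z>78)&(Z<88),"knob":(P.sum(2)<150)&(Z>90)}[k]
        pts=S[g]
        if len(pts)==0: print(n,k,'none');continue
        r=cv2.minAreaRect(pts[:,:2].astype(np.float32))
        print(n,k,len(pts),"med",np.median(pts,0).round(1),"rect",np.round(r[0],1),np.round(r[1],1),round(r[2],1),"zpct",np.percentile(pts[:,2],[5,50,95,100]).round(1))
        if k=="block":
            t=pts[pts[:,2]>110]; print(" top>110",t.mean(0).round(1) if len(t) else None,len(t)); t=pts[(pts[:,2]>46)&(pts[:,2]<54)]
            r=cv2.minAreaRect(t[:,:2].astype(np.float32));print(" blocktop",len(t),np.round(r[0],1),np.round(r[1],1),round(r[2],1))
    b=wins["base"];e=wins["block"]
    ims.append(np.hstack([cv2.resize(p[y0:y1,x0:x1],(400,300),interpolation=cv2.INTER_CUBIC) for x0,y0,x1,y1 in (b,e)]))
cv2.imwrite("pics/crops.png",np.vstack(ims)[:,:,::-1])
E
```

```text
top base 1022 med [ 513.5 -141.6   17.4] rect [ 515.2 -151.7] [ 89.7 153.2] 4.7 zpct [12.4 17.4 23.8 34. ]
top block 563 med [ 442.1 -328.7   50. ] rect [ 443.6 -333.6] [61.5 63.8] 18.9 zpct [ 44.   50.  142.5 149.4]
 top>110 [ 443.3 -331.6  137.3] 61
 blocktop 324 [ 443.6 -333.6] [61.4 63.8] 18.9
top lid 4031 med [588.4 223.   82.8] rect [589.2 221.3] [184.  183.8] 15.1 zpct [78.9 82.8 87.  88. ]
top knob none
side base 1788 med [ 512.9 -147.2   17.4] rect [ 516.2 -141.5] [138.4  65.2] 72.0 zpct [14.6 17.4 21.5 31.7]
side block 1738 med [ 438.4 -339.6   50.1] rect [ 449.7 -350.5] [65.1 96.4] 17.5 zpct [ 45.7  50.1 142.9 147. ]
 top>110 [ 441.5 -336.9  133.6] 249
 blocktop 1123 [ 444.8 -334.6] [64.1 62.4] 18.9
side lid 3912 med [584.9 208.4  82.9] rect [589.7 220. ] [184.9 186.5] 14.9 zpct [80.2 82.9 85.3 88. ]
side knob 58 med [520.7 193.  106. ] rect [ 315.6 -180.8] [890.6  19.4] 61.3 zpct [ 98.  106.  110.2 783.3]
```

View pics/crops.png

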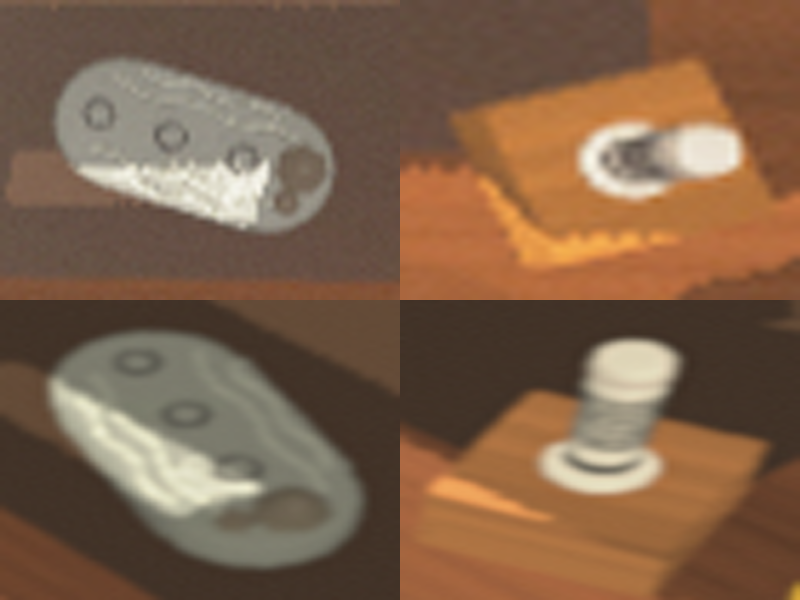

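```bash
cat >> h.py <<'E'
def mv(targets,base=None):
    """print rows: targets=list of (x,y,z mm,yaw) tool-down; relative to measured pose (or base)"""
    s=sensors.sense(); p=s["eef_pos"]; R=Ro.from_euler("xyz",s["tcp_rot"])
    if base is not None: p=np.array(base[:3]);R=Ro.from_euler("xyz",[np.pi,0,base[3]])
    for x,y,z,w in targets:
        d=R.inv().apply(np.array([x,y,z])-p); r=(R.inv()*Ro.from_euler("xyz",[np.pi,0,w])).as_rotvec()
        print("row",r.round(4),(d/1000).round(4))
E
python3 - <<'E'
from h import *
Kt,Tt=cam("top");Ks,Ts=cam("side")
top=[(342.5,266.1),(354.75,269.75),(367.5,274),(377.5,275.8)]
sd=[(295+137/6.154,280+62/4),(295+187/6.154,280+114/4),(295+239/6.154,280+167/4),(295+290/6.154,280+209/4)]
for a,b in zip(top,sd):
    print(tri([(lambda o,r:(o,r[0]))(*ray(a,Kt,Tt)),(lambda o,r:(o,r[0]))(*ray(b,Ks,Ts))]).round(1),plane(a,18,Kt,Tt)[0].round(1),plane(b,18,Ks,Ts)[0].round(1))
# knob centroid dark in both
for n,w in (("top",(205,245,245,280)),("side",(205,175,240,215))):
    p=np.load(f"pics/{n}0.npz")['p'][w[1]:w[3],w[0]:w[2]].astype(int); m=(p.sum(2)<200); v,u=np.nonzero(m); print(n,m.sum(),u.mean()+w[0],v.mean()+w[1],plane((u.mean()+w[0],v.mean()+w[1]),101,*((Kt,Tt) if n=="top" else (Ks,Ts))).round(1))
mv([(330,400,300,2.3),(420,150,300,1.9),(480,-142,300,1.3)])
E
```

```text
[528.7 -97.3  20.7] [528.3 -97.   18. ] [530.9 -96.   18. ]
[ 519.2 -130.7   18.9] [ 518.7 -130.3   18. ] [ 520.2 -130.5   18. ]
[ 507.9 -165.2   20.7] [ 507.5 -165.    18. ] [ 510.  -164.2   18. ]
[ 503.2 -192.3   19.5] [ 503.  -192.2   18. ] [ 504.5 -191.9   18. ]
top 0 nan nan [[nan nan nan]]
side 94 221.58510638297872 194.13829787234042 [[526. 202. 101.]]
row [-1.200e-03  4.000e-04  5.998e-01] [-0.2246 -0.1573 -0.0692]
row [-1.200e-03  6.000e-04  9.998e-01] [-0.3719 -0.3784 -0.0689]
row [-1.0000e-03  1.0000e-03  1.5998e+00] [-0.5001 -0.6476 -0.0685]<stdin>:9: RuntimeWarning: Mean of empty slice.
  ret = ret.dtype.type(ret / rcount)
```

Units first: shifts go in shares of 0.6 m and turns go in shares of pi rad. So -0.378 m / 0.6 = -0.63, -0.372 m / 0.6 = -0.62, 1 rad / 3.1416 = 0.3183.

Emit:
move_arm(motion=[[0,0,0.0955,-0.1867,-0.1333,-0.0583,0.085],[0,0,0.191,-0.375,-0.2617,-0.1167,0.085],[0,0,0.191,-0.375,-0.2617,-0.1167,0.085],[0,0,0.191,-0.375,-0.2617,-0.1167,0.085],[0,0,0.3183,-0.62,-0.63,-0.1167,0.085],[0,0,0.3183,-0.62,-0.63,-0.1167,0.085],[0,0,0.3183,-0.62,-0.63,-0.1167,0.085],[0,0,0.3183,-0.62,-0.63,-0.1167,0.085]])

```text
clock: 1.1
eef_pos: [403.4, 191.1, 300.1]
tcp_rot: [3.141, 0.0, 1.9]
contact_force: [1.3, -0.6, -0.1]
opening: 0.995
grasp_force: 0.0
```

Run:
```python
from h import *
s=sensors.sense();print(s["clock"],s["eef_pos"],s["tcp_rot"])
mv([(480,-142,300,1.3)])
```

```text
1.1 [403.4487154  191.09146039 300.0584684 ] [3.14131020e+00 2.90915283e-05 1.89968582e+00]
row [ 3.000e-04 -1.000e-04  5.997e-01] [-3.40e-01 -3.51e-02  1.00e-04]
```

In the tool's units: -0.34 m / 0.6 = -0.5667, -0.17 m / 0.6 = -0.2833, 0.6 rad / 3.1416 = 0.191.

Emit:
move_arm(motion=[[0,0,0.0955,-0.2833,-0.03,0,0.085],[0,0,0.191,-0.5667,-0.0583,0,0.085],[0,0,0.191,-0.5667,-0.0583,0,0.085],[0,0,0.191,-0.5667,-0.0583,0,0.085],[0,0,0.191,-0.5667,-0.0583,0,0.085],[0,0,0.191,-0.5667,-0.0583,0,0.085],[0,0,0.191,-0.5667,-0.0583,0,0.085],[0,0,0.191,-0.5667,-0.0583,0,0.085]])

```text
clock: 2.1
eef_pos: [479.5, -139.5, 299.7]
tcp_rot: [-3.141, -0.0, 1.299]
contact_force: [0.4, -0.0, 0.4]
opening: 0.995
grasp_force: 0.0
```

Run:
```python
from h import *
s=sensors.sense();print(s["clock"],s["eef_pos"],s["tcp_rot"])
K,T=cam("wrist");p,d=grab_frame("wrist");np.savez("pics/w1.npz",p=p,d=d,K=K,T=T);cv2.imwrite("pics/w1.png",p[:,:,::-1])
print(T.round(3).tolist(),K[0,0])
print(proj([(444,-334,50),(507.9,-165,18),(528,-97,18)],K,T).round(0))
mv([(444,-334,250,.785),(444,-334,220,.785),(444,-334,86,.785)])
```

```text
2.1 [ 479.46031371 -139.50847358  299.67632141] [-3.14059359e+00 -3.59205298e-04  1.29946956e+00]
[[0.963, -0.259, -0.071, 497.085], [-0.268, -0.93, -0.252, -76.575], [-0.001, 0.262, -0.965, 442.106], [0.0, 0.0, 0.0, 1.0]] 334.06682590681766
[[339. 353.]
 [352. 216.]
 [354. 160.]]
row [-7.000e-04 -2.000e-04  5.154e-01] [-0.1973  0.0178  0.0498]
row [-7.000e-04 -2.000e-04  5.154e-01] [-0.1973  0.0178  0.0798]
row [-7.000e-04 -2.000e-04  5.154e-01] [-0.1973  0.0179  0.2138]
```

View pics/w1.png

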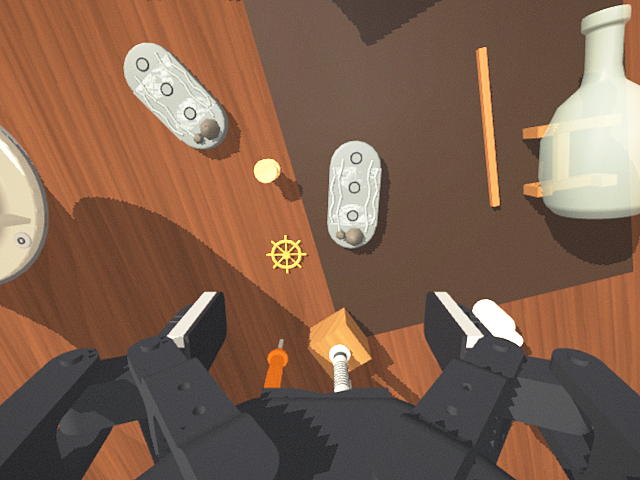

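The wrist view shows my slab with rings at about (356,158), (354,187) and (352,216), and the rock at (354,236). The collar is at (340,352), with orange to its left.

Run:
```python
from h import *
z=np.load("pics/w1.npz");p,d,K,T=z['p'],z['d'],z['K'],z['T'];C=cloud(d,K,T)
x0,y0=320,135
g=cv2.cvtColor(p,cv2.COLOR_RGB2GRAY)[y0:255,x0:390]
G=cv2.resize(g,None,fx=6,fy=6,interpolation=cv2.INTER_CUBIC)
c=cv2.HoughCircles(G,cv2.HOUGH_GRADIENT,1,100,param1=120,param2=18,minRadius=25,maxRadius=50)
for u,v,r in sorted(c[0].tolist(),key=lambda a:a[1]):
    q=((u+.5)/6-.5+x0,(v+.5)/6-.5+y0); print(np.round(q,1),round(r/6,1),plane(q,18,K,T)[0].round(1))
Z=C[...,2]
m=(Z>12)&(Z<22);m[:, :325]=0;m[:,390:]=0;m[:135]=0;m[255:]=0
r=cv2.minAreaRect(C[m][:,:2].astype(np.float32));print("base",r,np.median(Z[m]))
# collar: white at z 52..58
S=C[330:370,305:375].reshape(-1,3);P=p[330:370,305:375].reshape(-1,3).astype(int)
q=S[(S[:,2]>52)&(S[:,2]<58)];print("collar",len(q),cv2.minEnclosingCircle(q[:,:2].astype(np.float32)))
q=S[(S[:,2]>47)&(S[:,2]<52)];print("block",cv2.minAreaRect(q[:,:2].astype(np.float32)))
# barrel top & lookalikes from top/side
for n in("top","side"):
    zz=np.load(f"pics/{n}0.npz");Kk,Tk=cam(n);Cc=cloud(zz['d'],Kk,Tk);pp=zz['p'].astype(int)
    m=(pp[...,0]>200)&(pp[...,2]<60)&(pp[...,1]<220)&(Cc[...,2]>12)&(Cc[...,0]<520)&(Cc[...,0]>300)&(Cc[...,1]<-250)
    for x in (0,1):
        w=Cc[m&((pp[...,1]>150) if x else (pp[...,1]<150))]; print(n,x,len(w),w.min(0).round() if len(w) else 0,w.max(0).round() if len(w) else 0)
```

```text
[356. 158.] 6.3 [531.2 -95.7  18. ]
[354.  187.2] 4.5 [ 520.  -129.7   18. ]
[352.2 215.3] 5.6 [ 508.9 -164.    18. ]
base ((516.1973266601562, -140.13485717773438), (136.4555206298828, 64.09845733642578), 72.09320831298828) 17.77112216157326
collar 159 ((444.5830383300781, -333.0724182128906), 13.988859176635742)
block ((444.6038818359375, -333.46124267578125), (62.68665313720703, 62.968624114990234), 18.519420623779297)
top 0 11 [ 351. -331.   39.] [ 370. -310.  136.]
top 1 234 [ 346. -427.   38.] [ 450. -311.  146.]
side 0 269 [ 351. -337.   42.] [ 374. -320.  139.]
side 1 119 [ 351. -431.   41.] [ 451. -323.  138.]
```

Run:
```python
from h import *
print(sensors.sense()["eef_pos"])
mv([(444.5,-333.3,240,.785),(444.5,-333.3,160,.785)])
```

```text
[ 479.55418822 -139.14205693  299.83598433]
row [-7.000e-04 -2.000e-04  5.154e-01] [-0.1965  0.0181  0.0598]
row [-7.000e-04 -2.000e-04  5.154e-01] [-0.1965  0.0182  0.1398]
```

In the tool's units: -0.196 m / 0.6 = -0.3267, -0.06 m / 0.6 = -0.1, 0.515 rad / 3.1416 = 0.1639.

Emit:
move_arm(motion=[[0,0,0.0796,-0.1,0.01,0.0333,0.085],[0,0,0.1639,-0.2,0.02,0.0667,0.085],[0,0,0.1639,-0.3267,0.03,0.1,0.085],[0,0,0.1639,-0.3267,0.03,0.1,0.085],[0,0,0.1639,-0.3267,0.03,0.1667,0.085],[0,0,0.1639,-0.3267,0.03,0.2333,0.085],[0,0,0.1639,-0.3267,0.03,0.2333,0.085],[0,0,0.1639,-0.3267,0.03,0.2333,0.085]])

```text
clock: 3.15
eef_pos: [445.9, -333.4, 161.6]
tcp_rot: [3.14, -0.0, 0.787]
contact_force: [-0.3, -0.4, 0.3]
opening: 0.995
grasp_force: 0.0
```

Run:
```python
from h import *
s=sensors.sense();print(s["clock"],s["eef_pos"],s["tcp_rot"])
K,T=cam("wrist");p,d=grab_frame("wrist");np.savez("pics/w2.npz",p=p,d=d,K=K,T=T);cv2.imwrite("pics/w2.png",p[:,:,::-1])
C=cloud(d,K,T);Z=C[...,2]
m=(np.hypot(C[...,0]-444.5,C[...,1]+333.3)<25)&(Z>60)
q=C[m];print("barrel",len(q),[ (a,cv2.minEnclosingCircle(q[(q[:,2]>a)&(q[:,2]<=a+15)][:,:2].astype(np.float32))) for a in (60,75,90,105,120,135) if ((q[:,2]>a)&(q[:,2]<=a+15)).sum()>5],q[:,2].max() if len(q) else 0)
mv([(444.5,-333.3,86,.785)])
```

```text
3.15 [ 445.88959935 -333.3566172   161.56735591] [ 3.14013274e+00 -3.38965599e-04  7.86585530e-01]
barrel 18080 [(60, ((446.173095703125, -332.9688415527344), 8.93125057220459)), (75, ((446.39056396484375, -332.7164611816406), 9.039079666137695)), (90, ((446.15228271484375, -333.15911865234375), 9.121219635009766)), (105, ((446.1128845214844, -333.0492858886719), 9.084145545959473)), (120, ((445.40008544921875, -333.77923583984375), 9.286739349365234)), (135, ((445.3846740722656, -333.80340576171875), 9.254809379577637))] 265.0596992427442
row [ 0.0026 -0.0004  0.0012] [-0.0008 -0.0016  0.076 ]
```

View pics/w2.png

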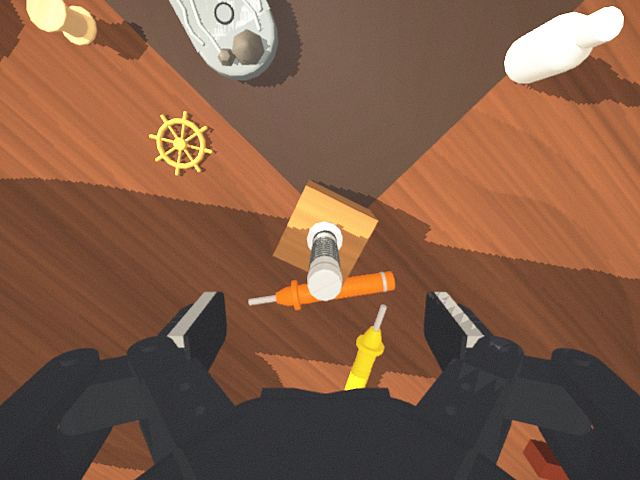

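The barrel is centred between the pads at about (325,280). Orange, around (320,290), and yellow, around (365,345), now appear to be lying down, so I'll check that by depth and in the side view.

Run:
```python
from h import *
z=np.load("pics/w2.npz");p,d,K,T=z['p'].astype(int),z['d'],z['K'],z['T'];C=cloud(d,K,T)
hs=cv2.cvtColor(z['p'],cv2.COLOR_RGB2HSV)
for nm,(a,b) in {"orange":(8,19),"yellow":(24,32)}.items():
    m=(hs[...,0]>=a)&(hs[...,0]<=b)&(hs[...,1]>225)&(hs[...,2]>150);m[:265]=0
    w=C[m];print(nm,len(w),np.percentile(w,[2,50,98],axis=0).round())
ps,ds=grab_frame("side");Ks,Ts=cam("side");z0=np.load("pics/side0.npz")
cv2.imwrite("pics/side1.png",np.hstack([z0['p'][330:470,300:470],ps[330:470,300:470]])[:,:,::-1].repeat(2,0).repeat(2,1))
```

```text
orange 205 [[ 368. -418.   10.]
 [ 418. -389.   17.]
 [ 456. -348.   26.]]
yellow 1 [[ 407. -436.   19.]
 [ 407. -436.   19.]
 [ 407. -436.   19.]]
```

View pics/side1.png

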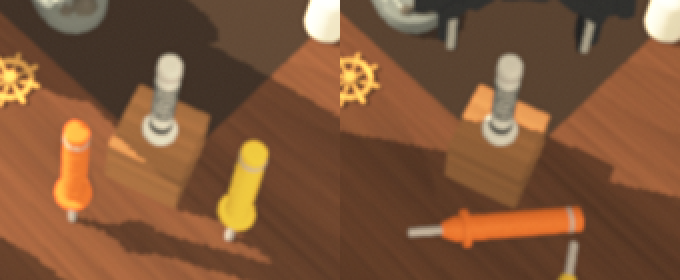

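Both look-alikes stood balanced on their tips and have toppled over. The arm recorded no contact with them. They lie clear of the block, so I leave them alone and go on to grasp the barrel.

In the tool's units: 0.076 m / 0.6 = 0.1267, 0.04 m / 0.6 = 0.0667.

Emit:
move_arm(motion=[[0,0,0,0,0,0.0667,0.085],[0,0,0,0,0,0.1267,0.085],[0,0,0,0,0,0.1267,0.085],[0,0,0,0,0,0.1267,0.085],[0,0,0,0,0,0.1267,0.03],[0,0,0,0,0,0.1267,0.01],[0,0,0,0,0,0.1267,0.01],[0,0,0,0,0,0.1267,0.01]], grip_force=40)

```text
clock: 4.25
eef_pos: [445.0, -333.9, 84.4]
tcp_rot: [3.141, -0.0, 0.785]
contact_force: [-0.2, 1.2, 3.1]
opening: 0.2
grasp_force: 38.8
```

Emit:
move_arm(motion=[[0,0,0,0,0,0,0.01],[0,0,0,0,0,0,0.01],[0,0,0,0,0,0,0.01]])

```text
clock: 4.62
eef_pos: [445.0, -333.9, 84.4]
tcp_rot: [3.141, -0.0, 0.785]
contact_force: [-0.8, 0.6, 5.6]
opening: 0.198
grasp_force: 38.9
```

Run:
```python
from h import *
s=sensors.sense();print(s["clock"],s["eef_pos"],s["tcp_rot"],s["opening"],s["grasp_force"],s["contact_force"])
K,T=cam("wrist");p,d=grab_frame("wrist");np.savez("pics/w3.npz",p=p,d=d,K=K,T=T);cv2.imwrite("pics/w3.png",p[:,:,::-1])
C=cloud(d,K,T);q=C[(np.hypot(C[...,0]-445,C[...,1]+333.3)<22)&(C[...,2]>52)&(C[...,2]<57)]
print("collar",cv2.minEnclosingCircle(q[:,:2].astype(np.float32)),np.median(q,0))
```

```text
4.625 [ 444.99448914 -333.89315196   84.3890486 ] [ 3.14112176e+00 -5.16263885e-05  7.84786309e-01] 0.19783950897485664 38.90497148036957 [-0.76670038  0.63390158  5.64602244]
collar ((445.517578125, -333.7774658203125), 13.686708450317383) [ 452.08580549 -327.16168132   54.6133073 ]
```

In the tool's units: -0.075 m / 0.6 = -0.125, -0.045 m / 0.6 = -0.075.

Emit:
move_arm(motion=[[0,0,0,0,0,-0.0333,0.01],[0,0,0,0,0,-0.075,0.01],[0,0,0,0,0,-0.125,0.01],[0,0,0,0,0,-0.125,0.01],[0,0,0,0,0,-0.125,0.01]])

```text
clock: 5.3
eef_pos: [444.2, -333.3, 158.1]
tcp_rot: [-3.14, 0.0, 0.785]
contact_force: [-0.3, 1.6, -2.7]
opening: 0.197
grasp_force: 39.5
```

Run:
```python
from h import *
s=sensors.sense();print(s["clock"],s["eef_pos"],s["tcp_rot"],s["opening"],s["grasp_force"],s["contact_force"],s["wrist_torque"])
mv([(508.7,-164,159,.785),(508.7,-164,110,.785)])
```

```text
5.3 [ 444.20788188 -333.30515898  158.06528673] [-3.14029683e+00  1.62219553e-04  7.84705066e-01] 0.19718980750192114 39.47828829288483 [-0.31953662  1.59734306 -2.70318195] [-0.02396356 -0.00519904 -0.04382511]
row [-0.0013  0.0002 -0.0003] [ 0.1653 -0.0742 -0.0009]
row [-0.0013  0.0002 -0.0003] [ 0.1653 -0.0742  0.0481]
```

In the tool's units: 0.165 m / 0.6 = 0.275, 0.1 m / 0.6 = 0.1667.

Emit:
move_arm(motion=[[0,0,0,0.0833,-0.0383,0,0.01],[0,0,0,0.1667,-0.0767,0,0.01],[0,0,0,0.275,-0.1233,0,0.01],[0,0,0,0.275,-0.1233,0,0.01],[0,0,0,0.275,-0.1233,0.0417,0.01],[0,0,0,0.275,-0.1233,0.0767,0.01],[0,0,0,0.275,-0.1233,0.0767,0.01],[0,0,0,0.275,-0.1233,0.0767,0.01]])

```text
clock: 6.3
eef_pos: [509.1, -165.2, 113.1]
tcp_rot: [-3.141, 0.0, 0.784]
contact_force: [-0.3, -0.4, -1.7]
opening: 0.195
grasp_force: 39.5
```

Run:
```python
from h import *
s=sensors.sense();print(s["clock"],s["eef_pos"],s["tcp_rot"],s["contact_force"])
e=s["eef_pos"]
K,T=cam("wrist");p,d=grab_frame("wrist");ps,ds=grab_frame("side");Ks,Ts=cam("side");np.savez("pics/w4.npz",p=p,d=d,K=K,T=T,ps=ps,ds=ds)
tip=e-[0,0,76.4];col=e-[0,0,32]
a=proj([tip,col,(508.7,-164,18)],K,T).round(1);b=proj([tip,col,(508.7,-164,18)],Ks,Ts).round(1);print(a,b)
def crop(p,c,w,h):
    x,y=int(c[0]),int(c[1]);x=min(max(x,w),640-w);y=min(max(y,h),480-h);print(x-w,y-h);return cv2.resize(p[y-h:y+h,x-w:x+w],(400,400),interpolation=cv2.INTER_CUBIC)
cv2.imwrite("pics/w4.png",np.hstack([crop(p,a[0],100,100),crop(ps,b[0],40,40)])[:,:,::-1])
for n,dd,KK,TT in (("w",d,K,T),("s",ds,Ks,Ts)):
    C=cloud(dd,KK,TT);rel=C-e;near=np.hypot(rel[...,0],rel[...,1])<22
    for lo,hi in ((-76,-52),(-34.5,-27),(-27,-12),(-12,5),(25,60)):
        q=rel[near&(rel[...,2]>lo)&(rel[...,2]<hi)]
        if len(q)>4: print(n,lo,hi,len(q),q.mean(0).round(1),q.min(0).round(1),q.max(0).round(1))
```

```text
6.3 [ 509.12533403 -165.21187474  113.05100584] [-3.14126582e+00  2.66259992e-04  7.84261421e-01] [-0.34751578 -0.35827375 -1.69520236]
[[324.3 249.3]
 [324.1 272.2]
 [322.8 241.3]] [[334.1 316.2]
 [334.7 300.9]
 [333.2 322.1]]
224 149
294 276
w -76 -52 15 [  1.9   1.5 -73.5] [ -0.7  -0.7 -75.8] [  2.9   2.9 -70.6]
w -34.5 -27 760 [  5.    4.5 -29.9] [-11.1 -11.5 -34.3] [ 13.9  13.3 -27. ]
w -27 -12 345 [  5.    4.6 -18.6] [ -6.8  -6.  -26.8] [  9.3   8.9 -12.1]
w -12 5 484 [ 5.4  5.  -2.2] [ -3.7  -5.3 -11.9] [18.  17.5  5. ]
w 25 60 6680 [ 5.2  5.  45.5] [-15.3 -15.8  25. ] [21.6 21.7 60. ]
s -76 -52 23 [ -0.8  -2.4 -64.6] [ -2.9  -4.8 -75.2] [  2.1   1.7 -52.5]
s -34.5 -27 88 [ -4.3  -4.6 -30.2] [-14.1 -15.  -34.5] [ 12.8  13.  -27. ]
s -27 -12 55 [ -4.2  -6.1 -19.1] [-10.1 -14.1 -26.8] [  4.5   1.3 -12.2]
s -12 5 73 [-5.2 -5.6 -2.2] [-19.1 -17.7 -11.7] [4.2 3.2 4.7]
s 25 60 320 [-6.  -5.8 42.9] [-21.5 -21.8  25. ] [13.7 17.6 59.9]
```

View pics/w4.png

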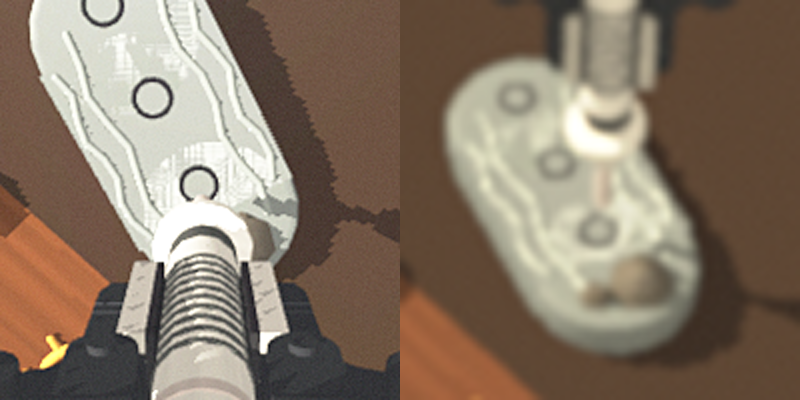

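The barrel hangs vertical. Ring 1 is where predicted, at wrist (323.5,241) and side (333.6,322), with the tip almost above it.

Emit:
move_arm(motion=[[0,0,0,0.0008,-0.0017,0.015,0.01],[0,0,0,0.0008,-0.0017,0.025,0.01],[0,0,0,0.0008,-0.0017,0.025,0.01]])

```text
clock: 6.78
eef_pos: [508.4, -163.5, 97.4]
tcp_rot: [-3.141, 0.001, 0.785]
contact_force: [-0.5, -0.4, -1.4]
opening: 0.202
grasp_force: 39.5
```

In the tool's units: 0.0065 m / 0.6 = 0.0108, 0.0045 m / 0.6 = 0.0075.

Emit:
move_arm(motion=[[0,0,0,0,0,0.0042,0.01],[0,0,0,0,0,0.0075,0.01],[0,0,0,0,0,0.0108,0.01],[0,0,0,0,0,0.0108,0.01],[0,0,0,0,0,0.0108,0.01]])

```text
clock: 7.4
eef_pos: [509.0, -163.8, 91.7]
tcp_rot: [3.141, -0.0, 0.785]
contact_force: [-0.7, -0.1, 0.9]
opening: 0.196
grasp_force: 39.6
```

In the tool's units: 0.0005 m / 0.6 = 0.0008.

Emit:
move_arm(motion=[[0,0,0,0,0,0.0008,0.01],[0,0,0,0,0,0.0008,0.01]])

```text
clock: 7.65
eef_pos: [509.0, -163.8, 91.1]
tcp_rot: [3.141, -0.0, 0.785]
contact_force: [0.9, -0.9, 0.5]
opening: 0.197
grasp_force: 39.6
```

```bash
cat > press.py <<'E'
from h import *
F=[];H=[]
for i in range(2):
    s=sensors.sense();F.append(s["contact_force"][2]);e=s["eef_pos"]
    K,T=cam("wrist");p,d=grab_frame("wrist");C=cloud(d,K,T);r=C-e;rr=np.hypot(r[...,0],r[...,1])
    c=C[(rr>10.5)&(rr<13.0)&(r[...,2]>-36)&(r[...,2]<-22)&(np.arange(480)[:,None]<290)]
    sl=C[(rr>14)&(rr<32)&(C[...,2]>13)&(C[...,2]<22)]
    h=c[:,2];H.append((np.median(h),np.median(sl[:,2]),len(h),len(sl)))
print(s["clock"],e.round(2),"Fz",np.round(F,2),"collar/slab",np.round(H,2),"press~",np.round([47-(a-b) for a,b,_,_ in H],2))
E
python3 press.py
```

```text
7.7 [ 508.99 -163.73   91.09] Fz [0.46 1.44] collar/slab [[  61.35   17.94  355.   3955.  ]
 [  61.41   17.93  351.   3978.  ]] press~ [3.59 3.52]
```

In the tool's units: 0.0005 m / 0.6 = 0.0008.

Emit:
move_arm(motion=[[0,0,0,0,0,0.0008,0.01],[0,0,0,0,0,0.0008,0.01],[0,0,0,0,0,0.0008,0.01]])

```text
clock: 8.12
eef_pos: [509.0, -163.7, 90.6]
tcp_rot: [3.141, -0.0, 0.785]
contact_force: [0.4, -0.4, 1.1]
opening: 0.199
grasp_force: 39.6
```

```bash
python3 press.py
python3 - <<'E'
from h import *
mv([(509,-163.8,106,.785),(519.8,-129.8,106,.785),(519.8,-129.8,98,.785),(519.8,-129.8,90.6,.785)])
E
```

```text
8.175 [ 508.97 -163.74   90.54] Fz [1.09 1.28] collar/slab [[  60.83   17.92  353.   3988.  ]
 [  60.74   17.93  361.   3989.  ]] press~ [4.09 4.19]
row [ 0.0001 -0.0001 -0.0002] [-0.      0.0001 -0.0155]
row [ 0.0001 -0.0001 -0.0002] [ 0.0317 -0.0163 -0.0155]
row [ 0.0001 -0.0001 -0.0002] [ 0.0316 -0.0163 -0.0075]
row [ 0.0001 -0.0001 -0.0002] [ 0.0316 -0.0163 -0.0001]
```

In the tool's units: 0.0316 m / 0.6 = 0.0527, -0.0163 m / 0.6 = -0.0272.

Emit:
move_arm(motion=[[0,0,0,0,0,-0.0133,0.01],[0,0,0,0,0,-0.0267,0.01],[0,0,0,0,0,-0.0267,0.01],[0,0,0,0.0267,-0.0133,-0.0267,0.01],[0,0,0,0.0527,-0.0272,-0.0267,0.01],[0,0,0,0.0527,-0.0272,-0.0267,0.01],[0,0,0,0.0527,-0.0272,-0.0267,0.01],[0,0,0,0.0527,-0.0272,-0.0267,0.01]])

```text
clock: 9.22
eef_pos: [519.6, -129.9, 106.4]
tcp_rot: [-3.141, 0.0, 0.785]
contact_force: [0.3, -0.5, -1.2]
opening: 0.2
grasp_force: 39.4
```

In the tool's units: 0.016 m / 0.6 = 0.0267, 0.015 m / 0.6 = 0.025.

Emit:
move_arm(motion=[[0,0,0,0,0,0.0083,0.01],[0,0,0,0,0,0.0167,0.01],[0,0,0,0,0,0.0217,0.01],[0,0,0,0,0,0.025,0.01],[0,0,0,0,0,0.0267,0.01],[0,0,0,0,0,0.0267,0.01],[0,0,0,0,0,0.0267,0.01]])

```text
clock: 10.1
eef_pos: [519.7, -129.8, 90.6]
tcp_rot: [-3.142, 0.0, 0.785]
contact_force: [-2.0, 0.3, 1.7]
opening: 0.201
grasp_force: 39.7
```

```bash
python3 press.py
python3 - <<'E'
from h import *
mv([(530.9,-95.7,90.6,.785)])
E
```

```text
10.15 [ 519.65 -129.84   90.6 ] Fz [ 1.65 -0.01] collar/slab [[  60.83   17.91  356.   4042.  ]
 [  60.8    17.92  352.   4049.  ]] press~ [4.08 4.12]
row [-0.0001  0.0001 -0.0002] [ 0.0321 -0.0162 -0.    ]
```

In the tool's units: 0.0321 m / 0.6 = 0.0535, -0.0162 m / 0.6 = -0.027.

Emit:
move_arm(motion=[[0,0,0,0,0,-0.0133,0.01],[0,0,0,0,0,-0.0267,0.01],[0,0,0,0,0,-0.0267,0.01],[0,0,0,0.0267,-0.0133,-0.0267,0.01],[0,0,0,0.0535,-0.027,-0.0267,0.01],[0,0,0,0.0535,-0.027,-0.0267,0.01],[0,0,0,0.0535,-0.027,-0.0267,0.01],[0,0,0,0.0535,-0.027,-0.0267,0.01]])

```text
clock: 11.2
eef_pos: [530.9, -95.8, 106.4]
tcp_rot: [-3.141, 0.0, 0.785]
contact_force: [0.5, 0.5, -1.3]
opening: 0.199
grasp_force: 39.5
```

Emit:
move_arm(motion=[[0,0,0,0,0,0.0083,0.01],[0,0,0,0,0,0.0167,0.01],[0,0,0,0,0,0.0217,0.01],[0,0,0,0,0,0.025,0.01],[0,0,0,0,0,0.0267,0.01],[0,0,0,0,0,0.0267,0.01],[0,0,0,0,0,0.0267,0.01]])

```text
clock: 12.08
eef_pos: [530.9, -95.7, 90.6]
tcp_rot: [-3.142, 0.0, 0.785]
contact_force: [-0.8, -0.1, 1.0]
opening: 0.199
grasp_force: 39.7
```

```bash
python3 press.py
python3 - <<'E'
from h import *
mv([(530.9,-95.7,170,.785),(444.6,-333.5,170,.785)])
E
```

```text
12.125 [530.93 -95.7   90.63] Fz [0.99 1.34] collar/slab [[  60.92   17.54  353.   2556.  ]
 [  60.79   17.57  350.   2563.  ]] press~ [3.62 3.78]
row [-0.      0.0001 -0.0002] [-0.     -0.     -0.0794]
row [-0.      0.0001 -0.0002] [-0.2291  0.1072 -0.0794]
```

In the tool's units: -0.229 m / 0.6 = -0.3817, -0.08 m / 0.6 = -0.1333.

Emit:
move_arm(motion=[[0,0,0,0,0,-0.0333,0.01],[0,0,0,0,0,-0.0833,0.01],[0,0,0,0,0,-0.1333,0.01],[0,0,0,-0.0833,0.0383,-0.1333,0.01],[0,0,0,-0.1667,0.0783,-0.1333,0.01],[0,0,0,-0.25,0.1167,-0.1333,0.01],[0,0,0,-0.3333,0.1567,-0.1333,0.01],[0,0,0,-0.3817,0.1783,-0.1333,0.01]])

```text
clock: 13.18
eef_pos: [443.7, -335.6, 170.5]
tcp_rot: [3.141, 0.0, 0.783]
contact_force: [0.5, -0.5, -1.3]
opening: 0.2
grasp_force: 39.6
```

Emit:
move_arm(motion=[[0,0,0,0,0,0,0.01],[0,0,0,0,0,0,0.01],[0,0,0,0,0,0,0.01]])

```text
clock: 13.55
eef_pos: [444.9, -332.2, 170.4]
tcp_rot: [-3.141, -0.0, 0.786]
contact_force: [0.2, -0.8, -1.6]
opening: 0.198
grasp_force: 39.6
```

Run:
```python
from h import *
mv([(444.8,-333.6,140,.785),(444.8,-333.6,85,.785)])
s=sensors.sense();e=s["eef_pos"];print(e,s["clock"])
K,T=cam("wrist");p,d=grab_frame("wrist");C=cloud(d,K,T)
q=C[(np.hypot(C[...,0]-444,C[...,1]+333)<48)&(C[...,2]>47)&(C[...,2]<52)];print(len(q),cv2.minAreaRect(q[:,:2].astype(np.float32)))
r=C-e;rr=np.hypot(r[...,0],r[...,1]);q=r[(rr<18)&(r[...,2]>-32)&(r[...,2]<-27)];print("collar rel",cv2.minEnclosingCircle(q[:,:2].astype(np.float32)))
```

```text
row [-0.0003 -0.0002  0.001 ] [-0.0011  0.0009  0.0304]
row [-0.0003 -0.0002  0.001 ] [-0.0011  0.0009  0.0854]
[ 444.94825986 -332.22641947  170.4312815 ] 13.55
4191 ((445.0084533691406, -334.0390930175781), (62.369869232177734, 61.99726104736328), 18.840007781982422)
collar rel ((0.6517780423164368, 0.2319490760564804), 13.65615463256836)
```

In the tool's units: 0.03 m / 0.6 = 0.05, -0.0012 m / 0.6 = -0.002.

Emit:
move_arm(motion=[[0,0,0,-0.002,0.0018,0.0333,0.01],[0,0,0,-0.002,0.0018,0.05,0.01],[0,0,0,-0.002,0.0018,0.05,0.01],[0,0,0,-0.002,0.0018,0.05,0.01],[0,0,0,-0.002,0.0018,0.05,0.01]])

```text
clock: 14.22
eef_pos: [444.8, -335.1, 141.1]
tcp_rot: [3.141, -0.0, 0.785]
contact_force: [0.1, -0.6, -2.4]
opening: 0.197
grasp_force: 39.6
```

Run:
```python
from h import *
print(sensors.sense()["eef_pos"],sensors.sense()["contact_force"]);mv([(444.8,-333.8,85.5,.785)])
```

```text
[ 444.83925873 -335.06561302  141.11253762] [ 0.12578239 -0.592274   -2.36630109]
row [ 0.001  -0.0001 -0.0001] [ 0.0009 -0.001   0.0556]
```

In the tool's units: 0.038 m / 0.6 = 0.0633, -0.0009 m / 0.6 = -0.0015.

Emit:
move_arm(motion=[[0,0,0,0.0015,-0.0015,0,0.01],[0,0,0,0.0015,-0.0015,0.0167,0.01],[0,0,0,0.0015,-0.0015,0.0333,0.01],[0,0,0,0.0015,-0.0015,0.05,0.01],[0,0,0,0.0015,-0.0015,0.0633,0.01],[0,0,0,0.0015,-0.0015,0.0633,0.01],[0,0,0,0.0015,-0.0015,0.0633,0.01]])

```text
clock: 15.1
eef_pos: [444.6, -333.7, 102.6]
tcp_rot: [3.141, -0.0, 0.785]
contact_force: [-0.7, -0.7, -2.2]
opening: 0.195
grasp_force: 39.6
```

In the tool's units: 0.0175 m / 0.6 = 0.0292, 0.0165 m / 0.6 = 0.0275.

Emit:
move_arm(motion=[[0,0,0,0,0,0.0083,0.01],[0,0,0,0,0,0.0167,0.01],[0,0,0,0,0,0.0233,0.01],[0,0,0,0,0,0.0275,0.01],[0,0,0,0,0,0.0292,0.01],[0,0,0,0,0,0.0292,0.01],[0,0,0,0,0,0.0292,0.01]])

```text
clock: 15.98
eef_pos: [444.6, -333.7, 85.2]
tcp_rot: [3.141, -0.0, 0.785]
contact_force: [-0.2, -0.3, -1.7]
opening: 0.2
grasp_force: 39.6
```

In the tool's units: 0.0006 m / 0.6 = 0.001.

Emit:
move_arm(motion=[[0,0,0,0,0,0.001,0.01],[0,0,0,0,0,0.001,0.01],[0,0,0,0,0,0.001,0.02],[0,0,0,0,0,0.001,0.03],[0,0,0,0,0,0.001,0.06],[0,0,0,0,0,0.001,0.08],[0,0,0,0,0,0.001,0.08],[0,0,0,0,0,0.001,0.08]])

```text
clock: 16.98
eef_pos: [444.5, -333.6, 84.4]
tcp_rot: [-3.142, -0.0, 0.785]
contact_force: [0.0, -0.5, 0.2]
opening: 0.937
grasp_force: 0.0
```

Run:
```python
from h import *
s=sensors.sense();print(s["opening"],s["eef_pos"],s["contact_force"])
K,T=cam("wrist");p,d=grab_frame("wrist");C=cloud(d,K,T)
ps,ds=grab_frame("side");S=cloud(ds,*cam("side"))
for n,X in(("w",C),("s",S)):
    rr=np.hypot(X[...,0]-445,X[...,1]+333.8)
    for lo,hi in((53.5,58),(65,80),(95,110),(125,140)):
        q=X[(rr<20)&(X[...,2]>lo)&(X[...,2]<hi)];print(n,lo,len(q),cv2.minEnclosingCircle(q[:,:2].astype(np.float32)) if len(q)>4 else 0)
q=C[(np.hypot(C[...,0]-445,C[...,1]+333.8)<13)&(C[...,2]>52)&(C[...,2]<58)];print(np.percentile(q[:,2],[5,50,95]))
```

```text
0.9370493800152208 [ 444.49457725 -333.56373437   84.40610397] [ 0.02866308 -0.4544689   0.15215094]
w 53.5 741 ((444.7825012207031, -333.6499938964844), 13.837828636169434)
w 65 357 ((445.177490234375, -333.1303405761719), 9.135771751403809)
w 95 661 ((445.3851318359375, -333.14483642578125), 9.157641410827637)
w 125 1362 ((445.05963134765625, -333.5057678222656), 9.430705070495605)
s 53.5 74 ((443.46795654296875, -334.91522216796875), 13.781060218811035)
s 65 59 ((443.73687744140625, -335.47076416015625), 9.19076919555664)
s 95 66 ((443.9533996582031, -334.7348327636719), 9.228999137878418)
s 125 71 ((443.47509765625, -334.63787841796875), 9.213754653930664)
[53.68992527 54.71960934 55.87860857]
```

The penetrometer is home and upright. Next I retreat and go to the knob.

In the tool's units: -0.14 m / 0.6 = -0.2333, -0.08 m / 0.6 = -0.1333.

Emit:
move_arm(motion=[[0,0,0,0,0,-0.05,0.085],[0,0,0,0,0,-0.1333,0.085],[0,0,0,0,0,-0.2333,0.085],[0,0,0,0,0,-0.2333,0.085]])

```text
clock: 17.58
eef_pos: [446.9, -335.4, 229.4]
tcp_rot: [3.133, -0.001, 0.785]
contact_force: [0.2, 0.2, 0.0]
opening: 0.996
grasp_force: 0.0
```

Run:
```python
from h import *
print(sensors.sense()["eef_pos"]);mv([(500,0,230,.5),(490,193,230,.262)])
```

```text
[ 446.8727463  -335.37748439  229.37094462]
row [ 0.0086 -0.0025  0.2848] [ 0.2746 -0.1997 -0.0021]
row [ 0.0083 -0.0035  0.5228] [ 0.4039 -0.3434 -0.0032]
```

In the tool's units: 0.35 m / 0.6 = 0.5833, 0.315 m / 0.6 = 0.525, 0.523 rad / 3.1416 = 0.1665.

Emit:
move_arm(motion=[[0,0,0.0318,0.08,-0.0583,0,0.085],[0,0,0.0637,0.16,-0.1167,0,0.085],[0,0,0.0907,0.24,-0.175,0,0.085],[0,0,0.0907,0.32,-0.2333,0,0.085],[0,0,0.1114,0.4,-0.2917,0,0.085],[0,0,0.1432,0.4667,-0.35,0,0.085],[0,0,0.1665,0.525,-0.4167,0,0.085],[0,0,0.1665,0.5833,-0.4833,0,0.085]])

```text
clock: 18.58
eef_pos: [486.5, 120.6, 223.6]
tcp_rot: [3.142, 0.001, 0.261]
contact_force: [0.9, -0.0, 0.4]
opening: 0.992
grasp_force: 0.0
```

Emit:
move_arm(motion=[[0,0,0,0.0783,-0.05,0,0.085],[0,0,0,0.0783,-0.05,0,0.085],[0,0,0,0.0783,-0.05,0,0.085],[0,0,0,0.0783,-0.05,0,0.085],[0,0,0,0.0783,-0.05,0,0.085]])

```text
clock: 19.2
eef_pos: [524.5, 159.3, 224.4]
tcp_rot: [3.142, 0.0, 0.261]
contact_force: [0.1, 0.0, -0.3]
opening: 0.993
grasp_force: 0.0
```

Run:
```python
from h import *
s=sensors.sense();print(s["clock"],s["eef_pos"],s["tcp_rot"])
K,T=cam("wrist");p,d=grab_frame("wrist");C=cloud(d,K,T);np.savez("pics/w5.npz",p=p,d=d,K=K,T=T)
cv2.imwrite("pics/w5.png",p[:,:,::-1])
rr=np.hypot(C[...,0]-525,C[...,1]-203)
for lo,hi in((88,98),(98,106),(106,113)):
    q=C[(rr<35)&(C[...,2]>lo)&(C[...,2]<hi)]
    if len(q)>4: print(lo,len(q),cv2.minEnclosingCircle(q[:,:2].astype(np.float32)),np.median(q[:,2]))
q=C[(C[...,2]>80)&(C[...,2]<86)&(C[...,0]>460)&(C[...,1]>80)&(C[...,1]<340)];print("lid",len(q),cv2.minAreaRect(q[:,:2].astype(np.float32)),np.median(q[:,2]))
```

```text
19.2 [524.46823105 159.25572306 224.43133074] [3.14154837e+00 1.85914114e-04 2.60702481e-01]
88 21 ((537.1032104492188, 202.57032775878906), 11.194089889526367) 96.91138252152524
98 61 ((533.42431640625, 201.47296142578125), 13.262389183044434) 101.69401147428937
106 1076 ((527.730712890625, 204.32046508789062), 14.806692123413086) 108.6190734264587
lid 51182 ((591.5534057617188, 221.58352661132812), (182.8665313720703, 184.08372497558594), 15.038147926330566) 83.58396041973262
```

View pics/w5.png

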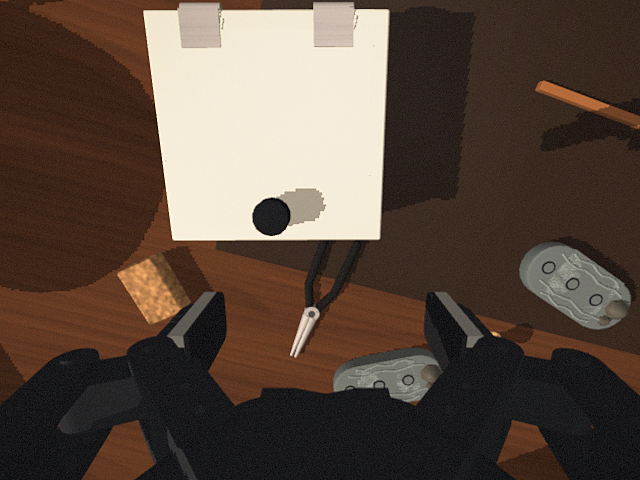

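The wrist view shows the knob at (271,216) on the shut white lid, with the hinges at the far side. The pliers' grips reach under the knob side on the desk, well below the gripper.

Run:
```python
from h import *
mv([(527.5,204,140,.262),(527.5,204,100,.262)])
```

```text
row [ 0.     -0.0001 -0.0012] [ 0.0143 -0.0424  0.0845]
row [ 0.     -0.0001 -0.0012] [ 0.0143 -0.0424  0.1245]
```

In the tool's units: 0.1245 m / 0.6 = 0.2075, 0.0845 m / 0.6 = 0.1408.

Emit:
move_arm(motion=[[0,0,0,0.0238,-0.0707,0.05,0.085],[0,0,0,0.0238,-0.0707,0.1,0.085],[0,0,0,0.0238,-0.0707,0.1408,0.085],[0,0,0,0.0238,-0.0707,0.1408,0.085],[0,0,0,0.0238,-0.0707,0.175,0.085],[0,0,0,0.0238,-0.0707,0.2075,0.085],[0,0,0,0.0238,-0.0707,0.2075,0.085],[0,0,0,0.0238,-0.0707,0.2075,0.085]])

```text
clock: 20.25
eef_pos: [528.5, 204.9, 101.3]
tcp_rot: [-3.141, -0.002, 0.261]
contact_force: [-0.2, -0.1, -0.1]
opening: 0.996
grasp_force: 0.0
```

Run:
```python
from h import *
s=sensors.sense();print(s["eef_pos"],s["contact_force"]);mv([(527.6,204.1,87,.262)])
K,T=cam("wrist");p,d=grab_frame("wrist");C=cloud(d,K,T)
q=C[(np.hypot(C[...,0]-527,C[...,1]-204)<22)&(C[...,2]>106)&(C[...,2]<112)]
print(len(q),cv2.minEnclosingCircle(q[:,:2].astype(np.float32)),np.median(q[:,2]))
```

```text
[528.52534469 204.86152009 101.31183036] [-0.21909353 -0.12645681 -0.10095048]
row [-0.0002 -0.0017 -0.0005] [-0.0011  0.0005  0.0143]
3151 ((527.5138549804688, 204.1032257080078), 14.854308128356934) 108.62238443986547
```

Emit:
move_arm(motion=[[0,0,0,-0.0017,0.0008,0.0117,0.085],[0,0,0,-0.0017,0.0008,0.0233,0.085],[0,0,0,-0.0017,0.0008,0.0233,0.085],[0,0,0,-0.0017,0.0008,0.0233,0.05],[0,0,0,-0.0017,0.0008,0.0233,0.022],[0,0,0,-0.0017,0.0008,0.0233,0.022],[0,0,0,-0.0017,0.0008,0.0233,0.022],[0,0,0,-0.0017,0.0008,0.0233,0.022]], grip_force=110)

```text
clock: 21.3
eef_pos: [526.8, 204.6, 86.6]
tcp_rot: [-3.141, -0.0, 0.261]
contact_force: [-3.0, 3.1, 6.0]
opening: 0.316
grasp_force: 107.8
```

Run:
```python
from h import *
s=sensors.sense();print(s)
# arc about hinge: tool at theta
p=s["eef_pos"];w=.2625;ox=np.array([np.cos(w),np.sin(w),0])
k=np.array([527.5,204.1,0]);hinge=k+150*ox;hinge[2]=75
R0=Ro.from_euler("xyz",s["tcp_rot"])
oy=np.array([-np.sin(w),np.cos(w),0])
print("hinge",hinge,"oy in tool",R0.inv().apply(oy).round(3))
for th in (.01,.02,.03,.04,.06,.08,.12,.16,.2):
    R=Ro.from_rotvec(th*oy);d=hinge+R.apply(p-hinge)-p
    print(th,R0.inv().apply(d).round(2),(R0.inv()*R*R0).as_rotvec().round(3))
```

```text
{'clock': 21.3, 'qpos': array([3.67300526e-01, 4.40019814e-01, 1.87763013e+00, 1.18164173e-03,
       8.23513973e-01, 1.67582100e+00]), 'qvel': array([-0.00144986, -0.00046668,  0.0002901 , -0.00010321, -0.0003885 ,
        0.00201875]), 'joint_efforts': array([-1.99051827e+00, -5.51124215e+01, -2.52045625e+01, -9.12478622e-01,
       -6.14462681e-01, -3.32507165e-02]), 'eef_pos': array([526.78553324, 204.61191071,  86.56132603]), 'tcp_rot': array([-3.14068540e+00, -3.35129483e-04,  2.61472784e-01]), 'contact_force': array([-2.97374221,  3.05046961,  6.00163045]), 'wrist_torque': array([ 0.45395375,  0.53907625, -0.04439154]), 'grasp_force': 107.82214164733887, 'opening': 0.31594439629410526}
hinge [672.36163862 243.02435814  75.        ] oy in tool [-0.001 -1.     0.001]
0.01 [ 0.12 -0.   -1.5 ] [-0.   -0.01  0.  ]
0.02 [ 0.26 -0.   -3.01] [-0.   -0.02  0.  ]
0.03 [ 0.42 -0.   -4.51] [-0.   -0.03  0.  ]
0.04 [ 0.58 -0.01 -6.01] [-0.   -0.04  0.  ]
0.06 [ 0.97 -0.01 -9.01] [-0.   -0.06  0.  ]
0.08 [ 1.410e+00 -1.000e-02 -1.199e+01] [-0.   -0.08  0.  ]
0.12 [  2.47  -0.02 -17.94] [-0.   -0.12  0.  ]
0.16 [  3.77  -0.03 -23.84] [-0.   -0.16  0.  ]
0.2 [  5.31  -0.03 -29.68] [-0.  -0.2  0. ]
```

In the tool's units: -0.003 m / 0.6 = -0.005, -0.001 m / 0.6 = -0.0017, -0.02 rad / 3.1416 = -0.0064.

Emit:
move_arm(motion=[[0,-0.001,0,0,0,-0.0008,0.022],[0,-0.0022,0,0.0002,0,-0.0017,0.022],[0,-0.0032,0,0.0002,0,-0.0025,0.022],[0,-0.0041,0,0.0003,0,-0.0033,0.022],[0,-0.0054,0,0.0003,0,-0.0042,0.022],[0,-0.0064,0,0.0005,0,-0.005,0.022],[0,-0.0064,0,0.0005,0,-0.005,0.022],[0,-0.0064,0,0.0005,0,-0.005,0.022]])

```text
clock: 22.3
eef_pos: [526.6, 204.5, 87.6]
tcp_rot: [-3.141, 0.021, 0.262]
contact_force: [1.1, 7.1, -11.9]
opening: 0.314
grasp_force: 109.2
```

```bash
cat > lid.py <<'E'
from h import *
s=sensors.sense();K,T=cam("wrist");p,d=grab_frame("wrist");C=cloud(d,K,T)
P0=np.array([672.4,243.0,0]);ox=np.array([.9657,.2595,0]);oy=np.array([-.2595,.9657,0])
x=(C-P0)@ox;y=(C-P0)@oy;Z=C[...,2]
m=(x>-165)&(x<-20)&(abs(y)<80)&(p.min(2)>120)&(Z>75)&(Z<130)
f=np.polyfit(x[m],Z[m],1);r=abs(Z-np.polyval(f,x))<3;f=np.polyfit(x[m&r],Z[m&r],1)
print(s["clock"],s["eef_pos"].round(1),s["tcp_rot"].round(3),"F",s["contact_force"].round(1),"grip",round(s["grasp_force"],1),round(s["opening"],3),"lid angle cam",-np.arctan(f[0]).round(4),(m&r).sum(),"tool z rise ang",(Ro.from_euler("xyz",s["tcp_rot"]).as_matrix()[:,2]).round(3))
q=C[(Z>100)&(Z<150)&(p.max(2)<70)&(abs(x+146)<25)&(abs(y)<12)]
print("knob top",len(q),np.percentile(q,[50],axis=0).round(1) if len(q) else 0)
E
python3 lid.py
```

```text
22.3 [526.6 204.5  87.6] [-3.141  0.021  0.262] F [  1.1   7.1 -11.9] grip 109.2 0.314 lid angle cam 0.0045 102509 tool z rise ang [-0.02  -0.005 -1.   ]
knob top 3881 [[530.3 204.7 109.4]]
```

In the tool's units: -0.003 m / 0.6 = -0.005, -0.0025 m / 0.6 = -0.0042, -0.012 rad / 3.1416 = -0.0038.

Emit:
move_arm(motion=[[0,-0.0006,0,0,0,-0.0008,0.022],[0,-0.0013,0,0.0002,0,-0.0017,0.022],[0,-0.0019,0,0.0002,0,-0.0025,0.022],[0,-0.0025,0,0.0002,0,-0.0033,0.022],[0,-0.0032,0,0.0002,0,-0.0042,0.022],[0,-0.0038,0,0.0003,0,-0.005,0.022],[0,-0.0038,0,0.0003,0,-0.005,0.022],[0,-0.0038,0,0.0003,0,-0.005,0.022]], grip_force=120)

```text
clock: 23.35
eef_pos: [527.2, 204.7, 91.4]
tcp_rot: [-3.141, 0.032, 0.262]
contact_force: [-0.0, 6.3, -5.0]
opening: 0.311
grasp_force: 119.3
```

```bash
python3 lid.py
```

```text
23.35 [527.2 204.7  91.4] [-3.141  0.032  0.262] F [-0.   6.3 -5. ] grip 119.3 0.311 lid angle cam 0.0294 101839 tool z rise ang [-0.031 -0.008 -0.999]
knob top 4032 [[531.5 205.  113.1]]
```

In the tool's units: -0.006 m / 0.6 = -0.01, -0.005 m / 0.6 = -0.0083, -0.008 rad / 3.1416 = -0.0025.

Emit:
move_arm(motion=[[0,-0.0013,0,0.0002,0,-0.001,0.022],[0,-0.0025,0,0.0002,0,-0.002,0.022],[0,-0.0038,0,0.0003,0,-0.003,0.022],[0,-0.0051,0,0.0005,0,-0.004,0.022],[0,-0.0064,0,0.0005,0,-0.005,0.022],[0,-0.0083,0,0.0007,0,-0.0065,0.022],[0,-0.0105,0,0.001,0,-0.0083,0.022],[0,-0.0127,0,0.0012,0,-0.01,0.022]])

```text
clock: 24.4
eef_pos: [528.0, 204.9, 97.7]
tcp_rot: [-3.141, 0.073, 0.262]
contact_force: [-1.5, 5.3, -1.5]
opening: 0.313
grasp_force: 120.1
```

```bash
python3 lid.py
python3 - <<'E'
from h import *
s=sensors.sense();p=s["eef_pos"];w=.2625;oy=np.array([-np.sin(w),np.cos(w),0]);hinge=np.array([672.4,243.0,75]);R0=Ro.from_euler("xyz",s["tcp_rot"])
for th in (.03,.06,.09,.12,.13):
    R=Ro.from_rotvec(th*oy);d=hinge+R.apply(p-hinge)-p;print(th,R0.inv().apply(d).round(2))
E
```

```text
24.4 [528.  204.9  97.7] [-3.141  0.073  0.262] F [-1.5  5.3 -1.5] grip 120.1 0.313 lid angle cam 0.0713 101180 tool z rise ang [-0.07  -0.018 -0.997]
knob top 4061 [[533.4 205.5 119.2]]
0.03 [ 0.42 -0.   -4.51]
0.06 [ 0.98 -0.01 -9.01]
0.09 [ 1.670e+00 -1.000e-02 -1.349e+01]
0.12 [  2.5   -0.02 -17.94]
0.13 [  2.8   -0.02 -19.42]
```

In the tool's units: -0.0191 m / 0.6 = -0.0318, -0.0164 m / 0.6 = -0.0273, -0.128 rad / 3.1416 = -0.0407.

Emit:
move_arm(motion=[[0,-0.0045,0,0.0003,0,-0.0035,0.022],[0,-0.0095,0,0.0007,0,-0.0075,0.022],[0,-0.0143,0,0.0012,0,-0.0113,0.022],[0,-0.0191,0,0.0017,0,-0.015,0.022],[0,-0.0239,0,0.0022,0,-0.0187,0.022],[0,-0.0286,0,0.0028,0,-0.0225,0.022],[0,-0.035,0,0.0037,0,-0.0273,0.022],[0,-0.0407,0,0.0045,0,-0.0318,0.022]])

```text
clock: 25.45
eef_pos: [531.9, 206.0, 116.6]
tcp_rot: [-3.141, 0.201, 0.262]
contact_force: [-1.3, 5.0, -1.7]
opening: 0.308
grasp_force: 120.4
```

Emit:
move_arm(motion=[[0,0,0,0,0,0,0.022],[0,0,0,0,0,0,0.022],[0,0,0,0,0,0,0.022],[0,0,0,0,0,0,0.022]])

```text
clock: 25.95
eef_pos: [531.9, 206.0, 116.4]
tcp_rot: [-3.141, 0.2, 0.262]
contact_force: [-1.3, 3.9, -1.7]
opening: 0.305
grasp_force: 120.4
```

```bash
python3 lid.py
python3 - <<'E'
from h import *
p,d=grab_frame("side");q,_=grab_frame("top");cv2.imwrite("pics/end.png",np.hstack([cv2.resize(p,(400,300)),cv2.resize(q,(400,300))])[:,:,::-1])
C=cloud(d,*cam("side"))
m=(C[...,0]>440)&(C[...,1]>-250)&(C[...,1]<-50)&(C[...,0]<600)&(C[...,2]>12)&(C[...,2]<40)
print("base now",cv2.minAreaRect(C[m][:,:2].astype(np.float32)))
print(sensors.sense()["qvel"].round(4))
E
```

```text
25.95 [531.9 206.  116.4] [-3.141  0.2    0.262] F [-1.3  3.9 -1.7] grip 120.4 0.305 lid angle cam 0.1977 98879 tool z rise ang [-0.193 -0.051 -0.98 ]
knob top 4073 [[539.9 207.2 137.1]]
base now ((515.854736328125, -142.19967651367188), (137.56414794921875, 65.4522705078125), 71.51010131835938)
[ 0.0007 -0.0008 -0.      0.0021 -0.0013  0.    ]
```

View pics/end.png

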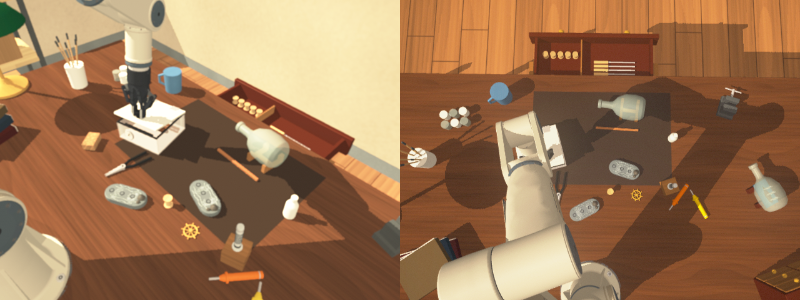

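The lid is open 0.198 rad, about 35 mm, and held by the knob. The penetrometer stands in its block and the slab is where it was. I'll do one steadiness check before handing in.

Emit:
move_arm(motion=[[0,0,0,0,0,0,0.022],[0,0,0,0,0,0,0.022],[0,0,0,0,0,0,0.022],[0,0,0,0,0,0,0.022],[0,0,0,0,0,0,0.022],[0,0,0,0,0,0,0.022],[0,0,0,0,0,0,0.022],[0,0,0,0,0,0,0.022]])

```text
clock: 27.1
eef_pos: [531.9, 206.0, 116.5]
tcp_rot: [-3.141, 0.2, 0.262]
contact_force: [-1.9, 4.7, -0.6]
opening: 0.312
grasp_force: 120.4
```

```bash
python3 lid.py
```

```text
27.1 [531.9 206.  116.5] [-3.141  0.2    0.262] F [-1.9  4.7 -0.6] grip 120.4 0.312 lid angle cam 0.1978 98897 tool z rise ang [-0.193 -0.051 -0.98 ]
knob top 4063 [[539.9 207.2 137.1]]
```

Steady.

```bash
python3 -c "
from rig import order
print(order.sign_off())"
```

```text
the job is handed in; nothing more can be done
None
```

The job is handed in: rings 1 to 3 pressed in order to about 4 mm, the penetrometer back upright in its block, and the lid held by its knob about 35 mm open; the orange and yellow look-alikes toppled early on with no arm contact sensed, and I left them lying on the desk.

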